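Snap the controller board into the sewing machine's drive box

ROBOT

A 7-joint arm with a two-finger parallel gripper is mounted at the origin on the work surface. World frame = base frame: x ahead of the robot, y to its left, z up, the work surface at z = 0. Lengths are in m, angles in rad, forces in N, time in s.
With the tool pointing down it reaches from about 0.4 to 0.85 m from the base axis. Payload 10.4 kg.
Tool frame: the origin (TCP) lies at the very end of the fingers, on their centre line; the grasp point (between the pads) lies 19 mm behind it; z points along the fingers, y is the direction in which the jaws open and shut (so a half turn about z gives the same grasp; the last joint's range is limited). The gripper opens to 87 mm and grips with 3 to 60 N. Pads are 19 mm wide; open, the fingers measure 117 mm over their backs; the gripper's body (75 mm by 190 mm) begins 51 mm behind the grasp point.
Start: joints at [-1.327, 0.332, -0.065, 1.46, 0.022, 1.35, -0.088], TCP at [0.165, 0.603, 0.198] pointing down, gripper open.
Joint ranges: [-2.6, 2.6], [-0.5, 2.12], [-1.47, 1.34], [0.16, 2.42], [-1.27, 4.41], [0.06, 2.06], [-2.6, 2.6]. Speed limits (rad/s): [2.22, 2.22, 2.79, 2.79, 3.14, 3.14, 3.14].

INTERFACE

Orientations are given as a unit quaternion [x, y, z, w].
In Python, from bench import r, eyes, job gives the robot as it stands. The module is installed in compiled form; this text tells all that it offers.
- The arm moves only by the tool play_rows, never from a script. Its argument "motion" is a list of rows, each a list of 7 numbers: the shift along the tool's x, y, z as a fraction of full scale, then the turn, a rotation vector about the tool's x, y, z as a fraction of full scale, then the opening in per cent of the stroke, from 0 (shut) to 100 (fully open). A call has 1 to 5 rows; each row is the pose to reach, as a shift and turn from the pose commanded when the call began, along the tool's axes at that moment; what a row does not reach only later rows make up. Full scale, the value 1, is 0.2 m for a shift and 90 degrees for a turn. A row lasts 1/8 s, in which the tool goes at most 62.5 mm and 10.7 degrees, less where a joint would pass 70% of its speed; a pose out of reach is approached as far as the arm can. A call with a number of a shift or a turn outside -1 to 1 is refused whole. A call with a gripper value outside its range is refused whole. The fingers move at their own pace and stop on an object; "squeeze" is the grip in N (left out, the last holds). Time passes only in rows, so rows that repeat a pose let the fingers close. It gives the time, the measured TCP pose, the force and the opening at its end, in the units of the state.
- r.read_state(): the state, without advancing time (a new reading comes with each control period).
- eyes.camera(name): name is "side" or "top"; returns a dict with "image" (420x560x3 uint8, red, green, blue), "mtx" (3x3 intrinsics, pixels), "R" (3x3) and "t" (3): a world point X has camera coordinates R X + t. Camera axes: x right, y down, z forward; pixel columns grow to the right and rows downward; lengths in m; the calibration is good to about 2 mm. A picture is of the moment at which its call begins. There is no depth.
- job.close_job(): hands the job in, once; it reports no verdict.
Trained networks look in a picture, given as the dict that the camera call returned (one of the last four; its "shot" number tells which), for a name from the list of things; names that differ only in an ending like _2 or _b are one class to them, and where a whole thing is asked for, a point or a joint stands for the part that bears it (a point fixed in the world has none). Each returns a list of dicts, best first, with "p" (0 to 1); they miss things now and then, are a little off and sometimes report something else, mostly with a low value. They report only what shows in the picture. A call takes as long as a camera call.
- eyes.regions_of(picture, label): "region" (420x560 bool, what is visible of it) and "xy" ([column, row] in pixels, amid what is visible of it).
- eyes.landmark_of(picture, label): "xy" ([column, row] in pixels: a listed point, or the origin of a listed thing).
The state is a dict: "time": time; "joint_positions": joint angles; "joint_vel": joint speeds; "joint_torque": joint torques, N m; "ee_pos": TCP position; "eef_rot": TCP orientation; "ft_force": force on the tool from outside, world axes, zero at the start; "torque": the same for the moment, N m; "width": finger opening in m.
Only numpy, scipy, OpenCV 4.12 (cv2) and the standard library are available. Lean on these libraries where they do the work, as an engineer would, in place of code of your own. Each camera call takes 0.05 s, during which the arm holds its last target. There are 200 camera calls.

TASK

Lift the green circuit board off the cork pad by its heat sink, set it on the four white snap posts of the blue drive box so that every hole is over its post, then press it down evenly until all four posts have clicked through and the board lies fully home on its seats. Press gently, with no more than about 28 N, so that the box does not go down hard on its soft feet; keep the board close to level all the time, let go of it, and leave everything else on the bench where it is.

Things in the scene. Friction and masses are not known exactly. Their poses are not given: they have to be found in the camera images.
- slab: speckled grey granite slab, 300 x 220 x 20 mm, fixed to the table; origin at the centre of its underside, its x along the 300 mm side, z up. The blue drive box stands on it.
- box: open blue drive box on the slab, 184 (x) x 144 (y) mm, walls 26 mm high, 12 mm above the slab on soft feet; origin: centre of its underside, 40 mm from the slab's centre to the slab's -x; axes as the slab's. It cannot slide or tilt, but pressed with more than 5 N or so it gives straight down on its feet by some mm and springs back: 3 mm (about 28 N) is too far. Four snap posts (post0..3); nothing else in it is as high as their seats (30 mm).
- board: green circuit board 150 (x) x 110 (y) x 4 mm, 0.24 to 0.38 kg, flat on the cork pad; origin: centre of its underside, z up. Mid-top an aluminium finned heat sink, 50 (x) x 36 (y) mm, from 4 to 38 mm above the underside: grip it across its 36 mm. Four holes (see hole0..3). Black capacitors 11 mm tall at (34, +-26) and (-34, 26) mm. The bare strips at (+-58, 0) mm can be pressed on.
- pad: cork pad 270 (x) x 160 (y) x 6 mm, fixed to the table; origin at the centre of its underside.
- rivet_die: brass rivet-setting die standing on the slab beside the box, 28 mm across, 56 mm tall; origin at the centre of its underside. Not to be moved.
- rivet_cup: small steel cup on the slab beside the box, 52 mm across, 35 mm tall; origin at the centre of its underside. Not to be moved.
- thread_red: red thread cone standing on the cork pad, 54 mm across, 85 mm tall; origin at the centre of its underside. Not to be moved.
- screwdriver: screwdriver lying on the table. Not to be moved.
- mallet: hammer lying on the table. Not to be moved.
- thread_yellow: yellow thread cone standing on the table, 54 mm across, 85 mm tall. Not to be moved.
- oil_can: amber jar standing on the table, 56 mm across, 120 mm tall. Not to be moved.
- hole0 (a point): centre of the board's hole at (58, 40) mm of the board, on its underside. A square through hole 14 mm wide, edged in copper. The board fits the box either way round (half turn).
- post0 (a point): centre of the box's snap post at (58, 40) mm of the box, on top of its seat, 30 mm above the box's underside. The seat is 21 mm across; from it a white stem 12 mm across rises 13 mm, then a 6 mm cone narrowing to 5 mm. Round the stem a black sprung ring stands up to 6 mm above the seat and must be pressed down flat.
- hole1 (a point): centre of the board's hole at (-58, 40) mm of the board, on its underside. A square through hole 14 mm wide, edged in copper.
- post1 (a point): centre of the box's snap post at (-58, 40) mm of the box, on top of its seat, 30 mm above the box's underside. Two orange sprung catches stick out of each stem along the box's +x and -x, to 10 mm from the axis: flat undersides 5.2 mm above the seat, sloping in from 6.7 mm upwards.
- hole2 (a point): centre of the board's hole at (-58, -40) mm of the board, on its underside. A square through hole 14 mm wide, edged in copper.
- post2 (a point): centre of the box's snap post at (-58, -40) mm of the box, on top of its seat, 30 mm above the box's underside. A board laid on the catches rests with its underside about 11 mm above the seats. Only when it is pressed almost onto the seat do the catches snap out above it; it then stays about 1 mm above the seat. If not, the ring lifts it again by some mm.
- hole3 (a point): centre of the board's hole at (58, -40) mm of the board, on its underside. A square through hole 14 mm wide, edged in copper.
- post3 (a point): centre of the box's snap post at (58, -40) mm of the box, on top of its seat, 30 mm above the box's underside. Pressing one post through takes about 4 to 6 N, all four at once about 16 to 20 N; the press gets harder right to the end.

How it is judged:
On the way:
1. the board is threaded on the four posts, every hole over its post, not yet home (horizontal distance between board and box below 0.004 m and angle between the x axis of board and the x axis of box, either way round below 0.05 rad and z of hole0 in the frame of box between 0.034 and 0.048 m and z of hole1 in the frame of box between 0.034 and 0.048 m and z of hole2 in the frame of box between 0.034 and 0.048 m and z of hole3 in the frame of box between 0.034 and 0.048 m), for 0.1 s.
At the end, for the whole second after the job is handed in: All four holes of the board are less than 2.5 mm above their seats (clicked under the catches), the board's centre is within 4 mm of the box's centre and aligned within 0.05 rad (either way round), at rest (horizontal distance between board and box below 0.004 m and angle between the x axis of board and the x axis of box, either way round below 0.05 rad and z of each of hole0, hole1, hole2, hole3 in the frame of box below 0.0325 m and linear speed of board below 0.02 m/s); the robot touches nothing.
It fails at once if the box is pressed down more than 3 mm on its soft feet (about 28 N) (z of box in the frame of slab below 0.029 m).
It fails at once if the board tips more than 0.2 rad (11 degrees) from level (angle between board's own z axis and vertical above 0.2 rad).
It fails at once if another thing on the bench is moved by more than 30 mm (distance of any of rivet_die, rivet_cup, thread_red, screwdriver, mallet, thread_yellow, oil_can from where it was at the start of the episode above 0.03 m).
It also fails if it takes over 45 s, if anything falls off the work surface, if the arm or the gripper's body presses on something with over 40 N, if the wrist force passes 120 N, or if a joint passes its speed limit or range.

## Working session

There is one attempt and no reset: what is moved stays moved. The work goes in short steps, Python scripts to look and compute and a tool call to move; the robot and the scene stay as the last step left them, time stands still between calls to the robot, and variables do not carry over. Pictures are saved under pics/ and viewed, about 8 in all and at most 12, crops included, and the job is handed in when it is done.

Besides the shell and the picture viewer there is one more tool, called after "Request:" by a JSON object that holds its "op" and its "data", one argument or row to a line. play_rows: Moves the arm, as the interface text tells. Shift numbers are shares of 0.2 m and turn numbers shares of 90 degrees, none past 1 either way. Its arguments: {"type":"object","properties":{"motion":{"type":"array","items":{"type":"array","items":{"type":"number"}}},"squeeze":{"type":"number"}},"required":["motion"]}

```bash
mkdir -p pics; cat > h.py <<'E'
import numpy as np, cv2
from bench import r, eyes, job
from scipy.spatial.transform import Rotation as Ro
def ray(P,uv):
    d=P["R"].T@np.linalg.inv(P["mtx"])@np.array([uv[0],uv[1],1.]); c=-P["R"].T@P["t"]; return c,d
def at_z(P,uv,z):
    c,d=ray(P,uv); return c+d*(z-c[2])/d[2]
def tri(Ps,uvs):
    A=0;b=0
    for P,uv in zip(Ps,uvs):
        c,d=ray(P,uv); d=d/np.linalg.norm(d); M=np.eye(3)-np.outer(d,d); A=A+M; b=b+M@c
    return np.linalg.solve(A,b)
def proj(P,X):
    q=P["mtx"]@(P["R"]@np.array(X)+P["t"]); return q[:2]/q[2]
def save(P,n): cv2.imwrite(f"pics/{n}.png",P["image"][:,:,::-1])
E
python3 - <<'E'
from h import *
np.set_printoptions(precision=4,suppress=True)
T=eyes.camera("top");S=eyes.camera("side")
cv2.imwrite("pics/both0.png",np.hstack([T["image"],S["image"]])[:,:,::-1][:, :])
im=cv2.imread("pics/both0.png"); cv2.imwrite("pics/top0.png",im[:,:560]);cv2.imwrite("pics/side0.png",im[:,560:])
for P in(T,S): print(-P["R"].T@P["t"], P["mtx"][0,0])
for n in "board box slab pad rivet_die rivet_cup thread_red hole0 hole1 hole2 hole3 post0 post1 post2 post3".split():
    o=[]
    for P in (T,S):
        l=eyes.landmark_of(P,n); o.append([(np.round(q["xy"],1).tolist(),round(q["p"],2)) for q in l[:4]])
    x=tri((T,S),(o[0][0][0],o[1][0][0])) if o[0] and o[1] else None
    print(n,o,x)
s=r.read_state();print(s)
E
```

```text
[ 0.3934 -0.0181  1.4371] 545.1946310111184
[-0.1872 -0.8659  1.2853] 528.7680511492725
board [[([338.0, 161.5], 0.68)], [([309.2, 250.1], 0.85)]] [ 0.6617 -0.1417 -0.0697]
box [[([200.5, 222.6], 0.93), ([319.0, 194.4], 0.18)], [([234.6, 183.1], 0.8)]] [0.5457 0.1967 0.0404]
slab [[([349.7, 186.7], 0.66)], [([322.7, 244.1], 0.7), ([245.6, 188.0], 0.61)]] [ 0.6176 -0.1829  0.0099]
pad [[([342.0, 198.5], 0.92)], [([321.0, 246.0], 0.81)]] [ 0.6014 -0.1714 -0.0027]
rivet_die [[([185.8, 164.8], 0.52)], [([264.4, 163.0], 0.51), ([306.0, 265.9], 0.25)]] [0.7092 0.2395 0.0033]
rivet_cup [[([226.3, 163.4], 0.57)], [([279.4, 176.6], 0.74)]] [0.6997 0.1342 0.0181]
thread_red [[([339.3, 160.3], 0.81)], [([341.9, 226.2], 0.66), ([256.7, 176.3], 0.24)]] [ 0.7016 -0.1659  0.0105]
hole0 [[([317.9, 194.0], 0.92), ([347.8, 188.9], 0.87), ([325.5, 237.0], 0.73), ([353.1, 233.9], 0.6)], [([308.4, 266.4], 0.94), ([288.9, 252.2], 0.82), ([317.7, 231.0], 0.63), ([333.4, 246.6], 0.63)]] [ 0.6322 -0.1117 -0.1903]
hole1 [[([317.9, 194.0], 0.92), ([347.8, 188.9], 0.87), ([325.5, 237.0], 0.73), ([353.1, 233.9],
[... 1203 characters left out ...]
3.6, 197.0], 0.97), ([189.0, 244.6], 0.95), ([218.6, 242.6], 0.7)], [([237.9, 164.1], 0.93), ([212.1, 180.9], 0.91), ([257.4, 177.0], 0.83), ([231.0, 192.5], 0.79)]] [0.6046 0.2398 0.0627]
{'time': 1.6, 'joint_positions': array([-1.3266,  0.3322, -0.0647,  1.4601,  0.0216,  1.3499, -0.0885]), 'joint_vel': array([-0.0008,  0.0009, -0.0008, -0.0003,  0.0005,  0.0006, -0.0013]), 'joint_torque': array([ -0.0005, -62.3027,   0.0242, -39.0124,  -0.0611,   0.0313,
         0.0001]), 'ee_pos': array([0.1647, 0.6029, 0.1981]), 'eef_rot': array([ 0.133 ,  0.9911,  0.    , -0.    ]), 'ft_force': array([0.2571, 0.8167, 0.1057]), 'torque': array([ 0.0189,  0.0004, -0.0079]), 'width': 0.08680313576005193}
```

```bash
cat > fit.py <<'E'
from h import *
from scipy.optimize import least_squares
from itertools import permutations
HP=np.array([[58,40],[-58,40],[-58,-40],[58,-40]])/1000.
def fit(obs,z,x0,free_z=False):
    # obs: list of (P, [uv...]); planar pose x,y,yaw (+z); greedy nearest assignment
    def pts(p):
        c,s=np.cos(p[2]),np.sin(p[2]); xy=HP@np.array([[c,s],[-s,c]])+p[:2]
        return np.c_[xy,np.full(4,p[3] if free_z else z)]
    def res(p):
        o=[]
        for P,uvs in obs:
            pr=np.array([proj(P,X) for X in pts(p)])
            for uv in uvs:
                d=pr-uv; o+=list(d[np.argmin((d**2).sum(1))])
        return np.array(o)
    f=least_squares(res,list(x0)+([z] if free_z else []),x_scale=.01,loss="soft_l1"); return f.x,res(f.x)
def pick(P,n,pmin=.35):
    return [q["xy"] for q in eyes.landmark_of(P,n) if q["p"]>pmin]
E
python3 - <<'E'
from fit import *
np.set_printoptions(precision=4,suppress=True)
T=eyes.camera("top");S=eyes.camera("side")
for n,z in(("hole0",.006),("post0",.062)):
    a=pick(T,n);b=pick(S,n); print(n,len(a),len(b))
    g=np.mean([at_z(T,u,z)[:2] for u in a],0)
    for obs in ([(T,a),(S,b)],[(T,a)],[(S,b)]):
        best=min((fit(obs,z,[g[0],g[1],y]) for y in np.arange(-1.5,1.6,.3)),key=lambda q:np.abs(q[1]).sum())
        print(best[0],best[1].round(1))
E
python3 -c "
import cv2,numpy as np
a=cv2.imread('pics/top0.png')[120:280,140:400];b=cv2.imread('pics/side0.png')[130:290,170:430]
cv2.imwrite('pics/c0.png',cv2.resize(np.vstack([a,b]),None,fx=1.85,fy=1.85,interpolation=cv2.INTER_CUBIC))"
```

```text
hole0 4 4
[ 0.5643 -0.1588  0.0635] [ 0.3  0.7  0.9 -2.  -3.2  2.   0.7  0.8  1.8 -2.5 -0.1 -0.  -1.4 -0.6
  1.  -0.4]
[ 0.566  -0.1584  0.0529] [ 0.3 -0.2  0.4 -2.8 -3.2  1.5  0.3  0.3]
[ 0.5618 -0.1596  0.0774] [ 1.4 -2.2 -0.2  0.6 -1.7  0.2  0.3  0.1]
post0 4 3
[0.545  0.1926 0.1362] [ 0.1  0.5 -1.5  4.6  0.7 -0.4 -3.7 -0.7 -0.3 -0.6  1.5  1.6  2.1  1.7]
[0.5453 0.1903 0.1454] [ 1.2  0.2 -0.8  4.6  1.3 -0.7 -2.6 -0.7]
[0.5457 0.1998 0.0967] [-1.3 -1.2  1.1  0.5  0.1  0.3]
```

View pics/top0.png

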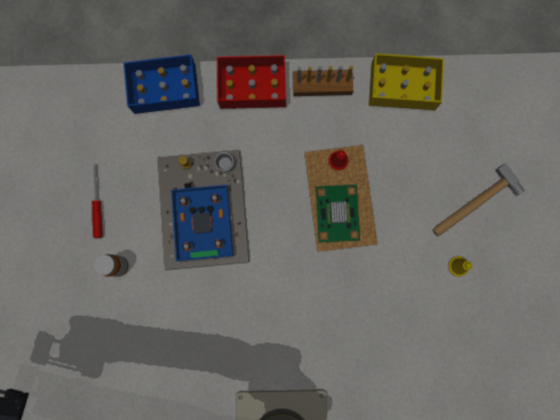

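View pics/side0.png

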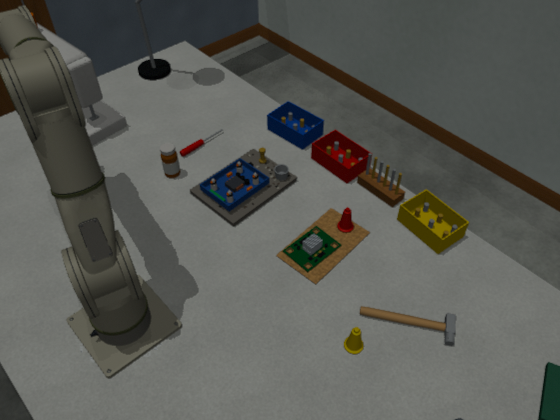

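```bash
cat > sil.py <<'E'
from fit import *
from scipy.optimize import minimize
K=8
def corners(p,lx,ly,z0,z1):
    c,s=np.cos(p[2]),np.sin(p[2])
    return np.array([[p[0]+c*a-s*b,p[1]+s*a+c*b,z] for a in(-lx/2,lx/2) for b in(-ly/2,ly/2) for z in(z0,z1)])
def mask(P,kind,c,half=55):
    x0,y0=(np.round(c)-half).astype(int); im=P["image"][y0:y0+2*half,x0:x0+2*half].astype(np.float32)
    R,G,B=im[...,0],im[...,1],im[...,2]
    v=(B-R) if kind=="box" else (G-np.maximum(R,B) )
    v=cv2.resize(v,None,fx=K,fy=K,interpolation=cv2.INTER_CUBIC)
    hi=np.percentile(v[v>15],50) if (v>15).any() else 20
    m=(v>.5*hi).astype(np.uint8)
    n,l,st,_=cv2.connectedComponentsWithStats(m); k=1+np.argmax(st[1:,4]); m=(l==k).astype(np.uint8)
    pts=np.argwhere(m)[:,::-1].astype(np.int32); h=cv2.convexHull(pts)
    f=np.zeros_like(m); cv2.fillConvexPoly(f,h,1); return f,(x0,y0),hi
def poly(P,X,o):
    q=np.array([proj(P,x) for x in X])-o; return cv2.convexHull(((q+.5)*K-.5).astype(np.float32))
def silfit(Ps,kind,p0,dims,fixed_z=None):
    lx,ly,z0,z1=dims; M=[mask(P,kind,proj(P,[p0[0],p0[1],z1])) for P in Ps]
    def cost(p):
        dz=p[3] if len(p)>3 else 0; t=0
        for P,(f,o,_) in zip(Ps,M):
            g=np.zeros_like(f); h=poly(P,corners(p,lx,ly,z0+dz,z1+dz),o)
            cv2.fillConvexPoly(g,np.round(h*16).astype(np.int32),1,shift=4); t+=(f^g).sum()
        return t/K**2
    best=None;x=np.array(p0,float)
    for sc in (.008,.003):
        sx=np.vstack([x]+[x+np.eye(len(x))[i]*sc*(5 if i==2 else 1) for i in range(len(x))])
        b=minimize(cost,x,method="Nelder-Mead",options=dict(initial_simplex=sx,xatol=1e-5,fatol=.05)); x=b.x
    return x,b.fun,M
BOX=(.184,.144,.032,.058); BRD=(.150,.110,.006,.010)
def overlay(P,kind,p,dims,z,name,half=55,f=5):
    o=(np.round(proj(P,[p[0],p[1],dims[3]]))-half).astype(int)
    im=cv2.resize(P["image"][o[1]:o[1]+2*half,o[0]:o[0]+2*half,::-1],None,fx=f,fy=f,interpolation=cv2.INTER_CUBIC)
    im=cv2.convertScaleAbs(im,alpha=1.8)
    h=((poly(P,corners(p,*dims),o)+.5)/K*f).astype(np.int32); cv2.polylines(im,[h],True,(0,255,255),1)
    c,s=np.cos(p[2]),np.sin(p[2])
    for a in HP:
        u=(proj(P,[p[0]+c*a[0]-s*a[1],p[1]+s*a[0]+c*a[1],z])-o+.5)*f; cv2.circle(im,tuple(int(t) for t in u),4,(255,0,255),1)
    return im
E
python3 - <<'E'
from sil import *
np.set_printoptions(precision=4,suppress=True)
T=eyes.camera("top");S=eyes.camera("side")
o=[]
for k,p0,d,z in(("board",[.565,-.159,.06],BRD,.010),("box",[.545,.193,.12],BOX,.081)):
    for Ps in ([T,S],[T],[S]):
        x,c,M=silfit(Ps,k,p0,d); print(k,len(Ps),x,c,[m[2] for m in M],[m[0].sum()/64 for m in M])
        if len(Ps)==2: xx=x
    o.append(np.vstack([overlay(T,k,xx,d,z,""),overlay(S,k,xx,d,z,"")]))
cv2.imwrite("pics/ov.png",cv2.resize(np.hstack(o),(600,600),interpolation=cv2.INTER_AREA))
E
```

```text
board 2 [ 0.566  -0.1597  0.021 ] 112.96875 [np.float32(26.880089), np.float32(28.871252)] [np.float64(2316.65625), np.float64(1351.0625)]
board 1 [ 0.5659 -0.1593  0.025 ] 66.625 [np.float32(26.880089)] [np.float64(2316.65625)]
board 1 [ 0.5656 -0.1594  0.0298] 46.3125 [np.float32(28.871252)] [np.float64(1351.0625)]
box 2 [0.5447 0.1934 0.0685] 96.78125 [np.float32(73.78914), np.float32(47.024986)] [np.float64(4101.9375), np.float64(2028.78125)]
box 1 [0.5451 0.1939 0.0671] 67.375 [np.float32(73.78914)] [np.float64(4101.9375)]
box 1 [0.5442 0.193  0.0721] 18.46875 [np.float32(47.024986)] [np.float64(2028.78125)]
```

View pics/ov.png

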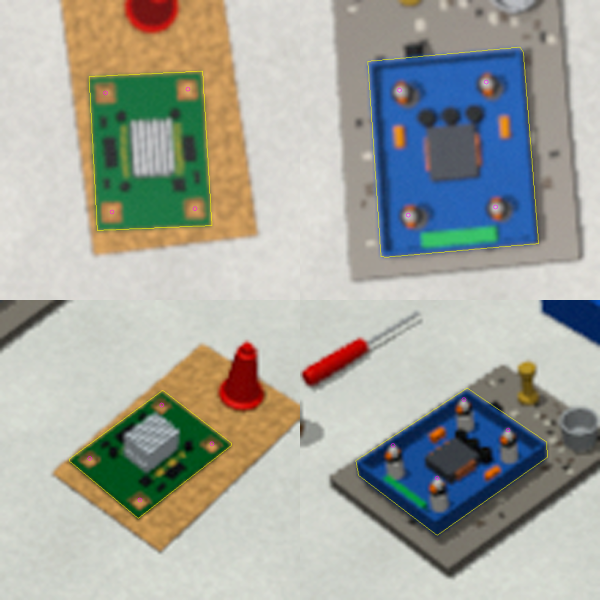

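The crops match the fits: board at (0.566, -0.159) with yaw about 0.025, box at (0.545, 0.193) with yaw about 0.068. Holes and post tops line up with the overlay, so I'm moving.

Request:
{"op": "play_rows", "data": {
  "motion": [
    [-0.28, -0.14, 0, 0, 0, -0.1, 100],
    [-0.56, -0.28, 0, 0, 0, -0.185, 100],
    [-0.84, -0.42, 0, 0, 0, -0.185, 100],
    [-0.99, -0.5, 0, 0, 0, -0.185, 100]
  ]
}}

```text
time: 2.5
ee_pos: [0.3324, 0.4515, 0.1984]
eef_rot: [-0.01, 1.0, -0.0, 0.0]
ft_force: [-0.0, 0.3, 0.4]
width: 0.0869
```

```bash
cat > mv.py <<'E'
import sys
from h import *
# usage: mv.py x y z yaw_of_tool_y : print shift/turn fractions from the measured pose
a=[float(v) for v in sys.argv[1:5]]
s=r.read_state(); R=Ro.from_quat(s["eef_rot"])
yv=R.as_matrix()[:,1]; ang=np.arctan2(yv[1],yv[0])
d=R.inv().apply(np.array(a[:3])-s["ee_pos"])/.2
dy=(a[3]-ang+np.pi/2)%np.pi-np.pi/2
print("t",round(s["time"],2),"pos",s["ee_pos"].round(4),"ang",ang.round(4),"tilt",np.degrees(np.arccos(-R.as_matrix()[2,2])).round(2),"w",round(s["width"],4),"F",s["ft_force"].round(1),"M",s["torque"].round(2),"q",s["joint_positions"].round(2))
print("shift",d.round(4),"turn z",round(-dy/(np.pi/2),4),"rows",np.ceil(np.linalg.norm(d)*.2/.0625))
E
python3 mv.py 0.5 0.2 0.2 1.596; python3 mv.py 0.566 -0.159 0.2 1.596
```

```text
t 2.5 pos [0.3324 0.4515 0.1984] ang 1.5906 tilt 0.06 w 0.0869 F [-0.   0.3  0.4] M [ 0.03 -0.01  0.  ] q [-1.03  0.19  0.02  1.64 -0.    1.31  0.57]
shift [-0.8129 -1.2737 -0.0073] turn z -0.0035 rows 5.0
t 2.5 pos [0.3324 0.4515 0.1984] ang 1.5906 tilt 0.06 w 0.0869 F [-0.   0.3  0.4] M [ 0.03 -0.01  0.  ] q [-1.03  0.19  0.02  1.64 -0.    1.31  0.57]
shift [-1.1073 -3.0749 -0.007 ] turn z -0.0035 rows 11.0
```

Request:
{"op": "play_rows", "data": {
  "motion": [
    [-0.3, 0, 0, 0, 0, 0, 100],
    [-0.4, -0.3, 0, 0, 0, 0, 100],
    [-0.5, -0.6, 0, 0, 0, 0, 100],
    [-0.6, -0.9, 0, 0, 0, 0, 100],
    [-0.65, -1, 0, 0, 0, 0, 100]
  ]
}}

```text
time: 3.12
ee_pos: [0.4657, 0.2533, 0.1985]
eef_rot: [-0.009, 1.0, -0.0, 0.0]
ft_force: [0.2, 1.4, -0.1]
width: 0.0868
```

Request:
{"op": "play_rows", "data": {
  "motion": [
    [-0.1, -0.3, 0, 0, 0, 0, 100],
    [-0.2, -0.6, 0, 0, 0, 0, 100],
    [-0.3, -0.9, 0, 0, 0, 0, 100],
    [-0.45, -1, 0, 0, 0, 0, 100]
  ]
}}

```text
time: 3.62
ee_pos: [0.5595, 0.0552, 0.1989]
eef_rot: [-0.01, 1.0, -0.0, 0.001]
ft_force: [0.6, 1.7, 0.6]
width: 0.0871
```

Request:
{"op": "play_rows", "data": {
  "motion": [
    [0, -0.3, 0, 0, 0, 0, 100],
    [0, -0.6, 0, 0, 0, 0, 100],
    [0, -0.9, 0, 0, 0, 0, 100],
    [0, -1, 0, 0, 0, 0, 100]
  ]
}}

```text
time: 4.12
ee_pos: [0.5628, -0.1451, 0.1983]
eef_rot: [-0.009, 1.0, -0.001, 0.0]
ft_force: [-0.3, 0.4, 0.2]
width: 0.0871
```

```bash
python3 mv.py 0.566 -0.159 0.1 1.596
```

```text
t 4.12 pos [ 0.5628 -0.1451  0.1983] ang 1.5891 tilt 0.08 w 0.0871 F [-0.3  0.4  0.2] M [-0.02 -0.02  0.05] q [-0.25  0.25  0.5   1.61 -0.12  1.32  1.86]
shift [-0.0144 -0.069   0.4918] turn z -0.0044 rows 2.0
```

Request:
{"op": "play_rows", "data": {
  "motion": [
    [-0.015, -0.07, 0.2, 0, 0, -0.005, 100],
    [-0.015, -0.07, 0.5, 0, 0, -0.005, 100],
    [-0.015, -0.07, 0.75, 0, 0, -0.005, 100],
    [-0.015, -0.07, 0.85, 0, 0, -0.005, 100],
    [-0.015, -0.07, 0.85, 0, 0, -0.005, 100]
  ]
}}

```text
time: 4.75
ee_pos: [0.5667, -0.1542, 0.0278]
eef_rot: [-0.016, 1.0, 0.0, -0.001]
ft_force: [0.7, 0.2, 1.3]
width: 0.0872
```

```bash
python3 mv.py 0.566 -0.159 0.015 1.596; python3 - <<'E'
from h import *
T=eyes.camera("top");S=eyes.camera("side")
f=lambda P,c:cv2.resize(P["image"][c[1]-40:c[1]+40,c[0]-40:c[0]+40,::-1],None,fx=5,fy=5,interpolation=cv2.INTER_CUBIC)
cv2.imwrite("pics/g.png",cv2.convertScaleAbs(np.hstack([f(T,(338,213)),f(S,(310,249))]),alpha=1.8))
E
```

```text
t 4.75 pos [ 0.5667 -0.1542  0.0278] ang 1.6025 tilt 0.08 w 0.0872 F [0.7 0.2 1.3] M [ 0.02  0.02 -0.  ] q [-0.19  0.43  0.46  1.77 -0.22  1.    1.96]
shift [ 0.0042 -0.0239  0.0641] turn z 0.0042 rows 1.0
```

View pics/g.png

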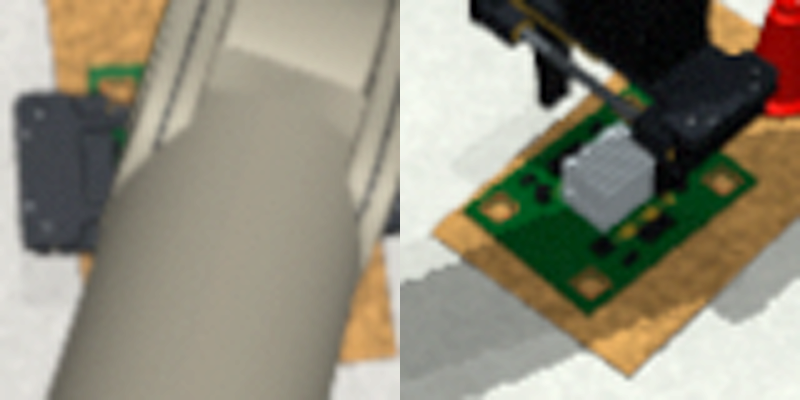

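The side view looks as if the finger sits ahead of the sink in x. I'll check by projecting the finger and sink models.

```bash
python3 - <<'E'
from sil import *
np.set_printoptions(precision=4,suppress=True)
S=eyes.camera("side"); s=r.read_state(); p=s["ee_pos"]; Rm=Ro.from_quat(s["eef_rot"]).as_matrix()
print([ (q["xy"],q["p"]) for q in eyes.landmark_of(S,"hole0")])
o=np.array([270,209]); f=8
im=cv2.convertScaleAbs(cv2.resize(S["image"][209:289,270:350,::-1],None,fx=f,fy=f,interpolation=cv2.INTER_CUBIC),alpha=1.8)
def dr(X,c,cl=True): cv2.polylines(im,[np.array([((proj(S,x)-o+.5)*f) for x in X]).astype(np.int32)],cl,c,1)
for sg in(-1,1):
    for y in (.0435,.0585):
        dr([p+Rm@np.array(v) for v in((-.0095,sg*y,-.04),(-.0095,sg*y,0),(.0095,sg*y,0),(.0095,sg*y,-.04))],(0,255,255),False)
b=[.566,-.1595,.025]
for z in(.010,.044):
    C=corners(b,.05,.036,z,z)[::2]; dr(C[[0,1,3,2]],(255,0,255))
C=corners(b,.15,.11,.010,.010)[::2]; dr(C[[0,1,3,2]],(0,0,255))
cv2.imwrite("pics/g2.png",im[:600])
E
```

```text
[([314.0, 231.5], 0.97), ([333.2, 244.0], 0.77), ([306.5, 264.9], 0.64), ([289.8, 256.2], 0.56), ([215.2, 183.5], 0.31)]
```

View pics/g2.png

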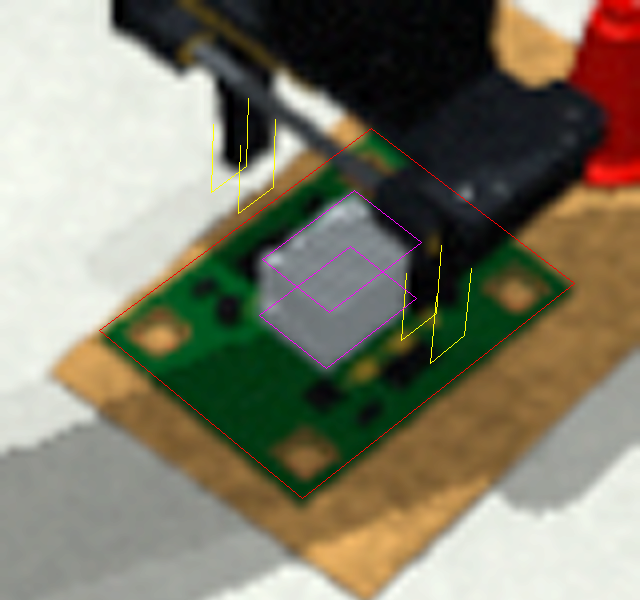

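```bash
python3 - <<'E'
from sil import *
T=eyes.camera("top");S=eyes.camera("side"); s=r.read_state(); p=s["ee_pos"]; Rm=Ro.from_quat(s["eef_rot"]).as_matrix()
def draw(P,o,n,f):
    im=cv2.convertScaleAbs(cv2.resize(P["image"][o[1]:o[1]+n,o[0]:o[0]+n,::-1],None,fx=f,fy=f,interpolation=cv2.INTER_CUBIC),alpha=1.8)
    def dr(X,c,cl=True): cv2.polylines(im,[np.array([((proj(P,x)-o+.5)*f) for x in X]).astype(np.int32)],cl,c,1)
    for z,c in((-.07,(255,0,255)),(-.12,(0,255,255))):
        dr([p+Rm@np.array(v) for v in((-.0375,-.095,z),(-.0375,.095,z),(.0375,.095,z),(.0375,-.095,z))],c)
    return im
cv2.imwrite("pics/g3.png",np.hstack([draw(T,np.array([280,150]),100,4),draw(S,np.array([260,160]),100,4)]))
E
```

```text
(no output)
```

View pics/g3.png

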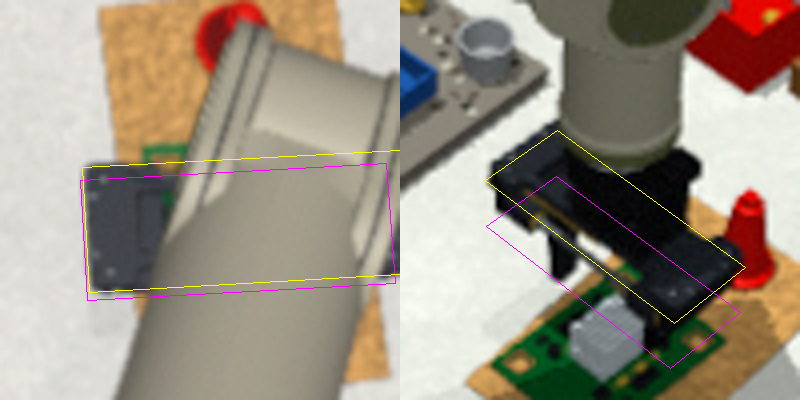

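Request:
{"op": "play_rows", "data": {
  "motion": [
    [0.004, -0.024, 0.03, 0, 0, 0.004, 100],
    [0.004, -0.024, 0.065, 0, 0, 0.004, 100],
    [0.004, -0.024, 0.065, 0, 0, 0.004, 100]
  ]
}}

```text
time: 5.42
ee_pos: [0.5656, -0.159, 0.0141]
eef_rot: [-0.013, 1.0, 0.0, -0.001]
ft_force: [0.8, 0.4, 0.6]
width: 0.0871
```

```bash
python3 mv.py 0.566 -0.159 0.015 1.596; python3 - <<'E'
from sil import *
S=eyes.camera("side"); s=r.read_state(); p=s["ee_pos"]; Rm=Ro.from_quat(s["eef_rot"]).as_matrix()
o=np.array([270,195]); f=8;P=S
im=cv2.convertScaleAbs(cv2.resize(S["image"][195:270,270:350,::-1],None,fx=f,fy=f,interpolation=cv2.INTER_CUBIC),alpha=2.2)
def dr(X,c,cl=True): cv2.polylines(im,[np.array([((proj(P,x)-o+.5)*f) for x in X]).astype(np.int32)],cl,c,1)
for sg in(-1,1):
    for y in (.0435,.0585):
        dr([p+Rm@np.array(v) for v in((-.0095,sg*y,-.04),(-.0095,sg*y,0),(.0095,sg*y,0),(.0095,sg*y,-.04))],(0,255,255),False)
cv2.imwrite("pics/g4.png",im)
E
```

```text
t 5.42 pos [ 0.5656 -0.159   0.0141] ang 1.596 tilt 0.09 w 0.0871 F [0.8 0.4 0.6] M [ 0.06 -0.01 -0.03] q [-0.17  0.45  0.46  1.77 -0.23  0.97  1.97]
shift [-0.0018 -0.     -0.0044] turn z -0.0 rows 1.0
```

View pics/g4.png

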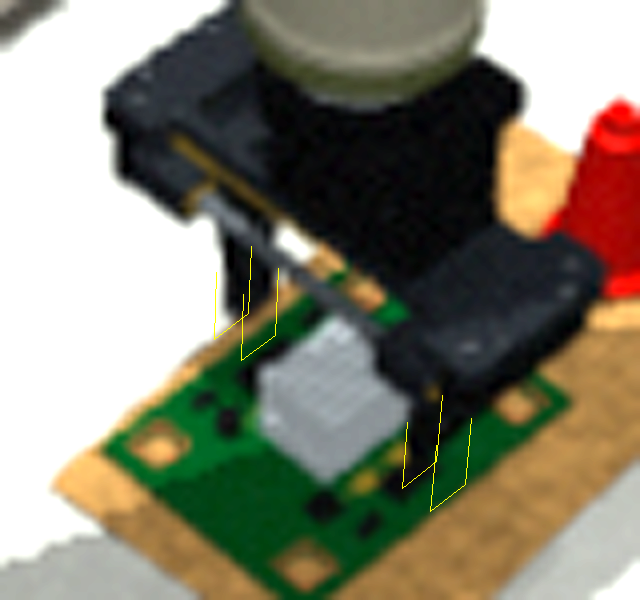

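Request:
{"op": "play_rows", "data": {
  "motion": [
    [0, 0, 0.005, 0, 0, 0, 30],
    [0, 0, 0.005, 0, 0, 0, 30],
    [0, 0, 0.005, 0, 0, 0, 20],
    [0, 0, 0.005, 0, 0, 0, 20],
    [0, 0, 0.005, 0, 0, 0, 20]
  ],
  "squeeze": 40
}}

```text
time: 6.1
ee_pos: [0.5663, -0.1591, 0.014]
eef_rot: [-0.013, 1.0, 0.0, 0.0]
ft_force: [0.2, -0.5, 0.5]
width: 0.0449
```

Request:
{"op": "play_rows", "data": {
  "motion": [
    [0, 0, 0, 0, 0, 0, 10],
    [0, 0, 0, 0, 0, 0, 10],
    [0, 0, 0, 0, 0, 0, 10],
    [0, 0, 0, 0, 0, 0, 10]
  ],
  "squeeze": 40
}}

```text
time: 6.6
ee_pos: [0.5663, -0.1591, 0.014]
eef_rot: [-0.013, 1.0, 0.0, 0.0]
ft_force: [0.1, -0.2, 0.3]
width: 0.035
```

Request:
{"op": "play_rows", "data": {
  "motion": [
    [0, 0, -0.05, 0, 0, 0, 10],
    [0, 0, -0.2, 0, 0, 0, 10],
    [0, 0, -0.4, 0, 0, 0, 10],
    [0, 0, -0.55, 0, 0, 0, 10],
    [0, 0, -0.55, 0, 0, 0, 10]
  ]
}}

```text
time: 7.22
ee_pos: [0.5677, -0.1595, 0.1265]
eef_rot: [-0.013, 1.0, -0.0, 0.002]
ft_force: [0.4, -0.4, -3.4]
width: 0.035
```

```bash
python3 mv.py 0.545 0.1935 0.124 1.639;  python3 - <<'E'
from sil import *
np.set_printoptions(precision=4,suppress=True)
S=eyes.camera("side"); s=r.read_state()
x,c,M=silfit([S],"board",[.566,-.159,.025],tuple(np.add(BRD,(0,0,s["ee_pos"][2]-.014,s["ee_pos"][2]-.014))))
print(x,c,M[0][2]); pr=pick(S,"hole0",.3)
print(fit([(S,pr)],s["ee_pos"][2]-.008,[.566,-.159,.025]),fit([(S,pr)],s["ee_pos"][2]-.008,[.566,-.159,.025],True)[0])
E
```

```text
t 7.22 pos [ 0.5677 -0.1595  0.1265] ang 1.5961 tilt 0.25 w 0.035 F [ 0.4 -0.4 -3.4] M [ 0.02 -0.03 -0.01] q [-0.21  0.32  0.5   1.68 -0.16  1.18  1.92]
shift [0.0687 1.7672 0.0117] turn z -0.0273 rows 6.0
[ 0.567  -0.1583  0.0266] 232.1875 21.620024
(array([ 0.559 , -0.1581,  0.0751]), array([-1.0597, -3.2964, -1.909 , -0.748 ,  1.0276,  2.5377,  1.9367,
        0.8552])) [ 0.5404 -0.1758  0.0747  0.1464]
```

Request:
{"op": "play_rows", "data": {
  "motion": [
    [0.01, 0.1, 0, 0, 0, -0.005, 10],
    [0.02, 0.3, 0, 0, 0, -0.01, 10],
    [0.03, 0.5, 0, 0, 0, -0.02, 10],
    [0.04, 0.7, 0, 0, 0, -0.027, 10],
    [0.05, 0.9, 0, 0, 0, -0.027, 10]
  ]
}}

```text
time: 7.95
ee_pos: [0.5504, 0.0232, 0.1228]
eef_rot: [-0.035, 0.999, 0.0, -0.001]
ft_force: [-0.2, -0.0, -3.5]
width: 0.0351
```

Request:
{"op": "play_rows", "data": {
  "motion": [
    [0.01, 0.25, 0, 0, 0, 0, 10],
    [0.01, 0.5, 0, 0, 0, 0, 10],
    [0.015, 0.7, 0, 0, 0, 0, 10],
    [0.02, 0.86, 0, 0, 0, 0, 10],
    [0.02, 0.86, 0, 0, 0, 0, 10]
  ]
}}

```text
time: 8.57
ee_pos: [0.5338, 0.1962, 0.1226]
eef_rot: [-0.037, 0.999, 0.0, -0.001]
ft_force: [-0.7, -0.3, -2.4]
width: 0.035
```

```bash
python3 mv.py 0.545 0.1935 0.100 1.639;  python3 - <<'E'
from sil import *
np.set_printoptions(precision=4,suppress=True)
S=eyes.camera("side"); s=r.read_state();p=s["ee_pos"];dz=p[2]-.014
b=[p[0],p[1],.067]
D=tuple(np.add(BRD,(0,0,dz,dz)))
x,c,M=silfit([S],"board",b,D); print(x,c)
im=overlay(S,"board",b,D,D[3],"",half=50,f=8)
cv2.imwrite("pics/h1.png",im[:600])
E
```

```text
t 8.57 pos [0.5338 0.1962 0.1226] ang 1.6449 tilt 0.15 w 0.035 F [-0.7 -0.3 -2.4] M [-0.03  0.01  0.04] q [-0.68  0.27  0.29  1.72 -0.08  1.17  1.28]
shift [-0.0553 -0.0178  0.1128] turn z 0.0037 rows 1.0
[0.5325 0.1952 0.0591] 135.53125
```

View pics/h1.png

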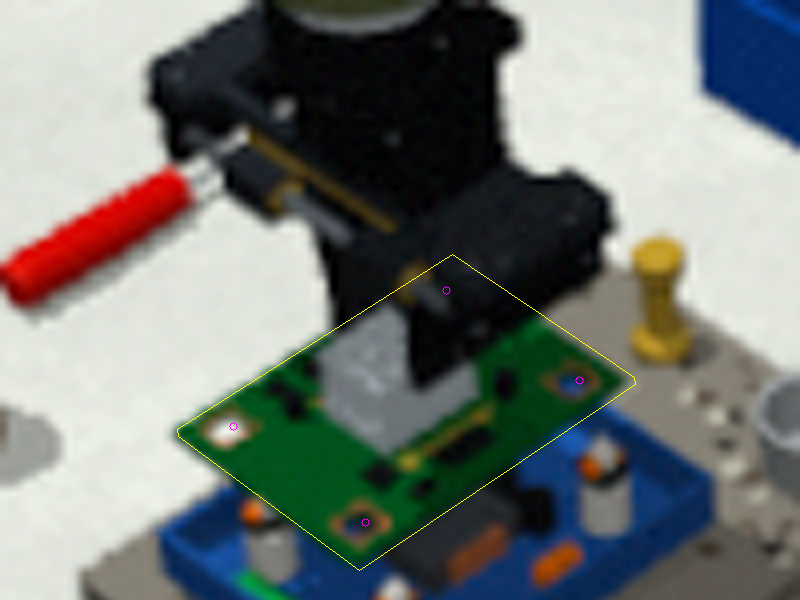

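Request:
{"op": "play_rows", "data": {
  "motion": [
    [-0.03, -0.01, 0.04, 0, 0, 0.003, 10],
    [-0.057, -0.017, 0.1, 0, 0, 0.003, 10],
    [-0.057, -0.017, 0.113, 0, 0, 0.003, 10],
    [-0.057, -0.017, 0.113, 0, 0, 0.003, 10]
  ]
}}

```text
time: 9.12
ee_pos: [0.5475, 0.1889, 0.1009]
eef_rot: [-0.031, 1.0, -0.0, -0.0]
ft_force: [0.5, -0.4, -2.5]
width: 0.0352
```

```bash
python3 mv.py 0.5453 0.1937 0.09 1.640;  python3 - <<'E'
from sil import *
np.set_printoptions(precision=4,suppress=True)
S=eyes.camera("side"); s=r.read_state();p=s["ee_pos"];dz=p[2]-.014
b=[p[0],p[1],.069]
D=tuple(np.add(BRD,(0,0,dz,dz)))
x,c,M=silfit([S],"board",b,D); print(x,c)
im=overlay(S,"board",b,D,.081,"",half=50,f=8)
cv2.imwrite("pics/h2.png",im[:600])
E
```

```text
t 9.12 pos [0.5475 0.1889 0.1009] ang 1.6332 tilt 0.05 w 0.0352 F [ 0.5 -0.4 -2.5] M [0.   0.03 0.02] q [-0.66  0.31  0.29  1.72 -0.1   1.13  1.3 ]
shift [0.0096 0.0248 0.0547] turn z -0.0043 rows 1.0
[0.5454 0.1881 0.0623] 144.34375
```

View pics/h2.png

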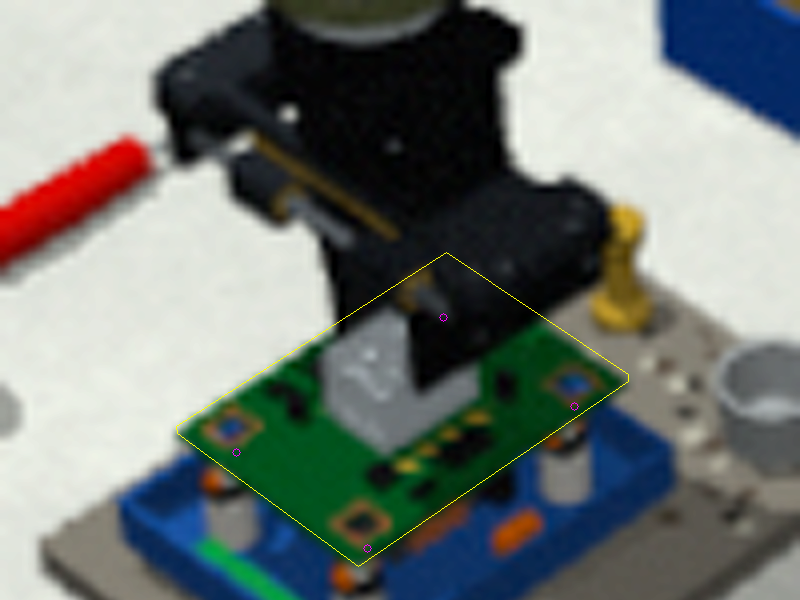

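```bash
python3 mv.py 0.5453 0.1937 0.092 1.640
```

```text
t 9.18 pos [0.5477 0.1891 0.1014] ang 1.6335 tilt 0.01 w 0.0355 F [-0.7  0.4 -2.5] M [ 0.01 -0.01 -0.03] q [-0.66  0.31  0.29  1.72 -0.1   1.13  1.3 ]
shift [0.0106 0.0236 0.047 ] turn z -0.0041 rows 1.0
```

Request:
{"op": "play_rows", "data": {
  "motion": [
    [0.01, 0.024, 0, 0, 0, -0.004, 10],
    [0.01, 0.024, 0.03, 0, 0, -0.004, 10],
    [0.01, 0.024, 0.04, 0, 0, -0.004, 10],
    [0.01, 0.024, 0.04, 0, 0, -0.004, 10]
  ]
}}

```text
time: 9.68
ee_pos: [0.5452, 0.1938, 0.0932]
eef_rot: [-0.035, 0.999, -0.0, -0.0]
ft_force: [0.8, -0.1, -2.6]
width: 0.0355
```

```bash
python3 mv.py 0.5453 0.1937 0.092 1.640;  python3 - <<'E'
from sil import *
np.set_printoptions(precision=4,suppress=True)
S=eyes.camera("side"); s=r.read_state();p=s["ee_pos"];dz=p[2]-.014
D=tuple(np.add(BRD,(0,0,dz,dz)))
x,c,M=silfit([S],"board",[p[0],p[1],.069],D); print(x,c)
E
```

```text
t 9.68 pos [0.5452 0.1938 0.0932] ang 1.6401 tilt 0.03 w 0.0355 F [ 0.8 -0.1 -2.6] M [ 0.01  0.01 -0.  ] q [-0.66  0.31  0.29  1.73 -0.1   1.11  1.3 ]
shift [-0.0002 -0.0008  0.0058] turn z 0.0001 rows 1.0
[0.5438 0.1931 0.0761] 140.59375
```

Request:
{"op": "play_rows", "data": {
  "motion": [
    [0, 0, 0.015, 0, 0, 0, 10],
    [0, 0, 0.03, 0, 0, 0, 10],
    [0, 0, 0.045, 0, 0, 0, 10],
    [0, 0, 0.05, 0, 0, 0, 10],
    [0, 0, 0.05, 0, 0, 0, 10]
  ]
}}

```text
time: 10.35
ee_pos: [0.5454, 0.194, 0.0834]
eef_rot: [-0.035, 0.999, 0.0, -0.0]
ft_force: [0.3, 0.1, -2.7]
width: 0.0354
```

```bash
python3 mv.py 0.5453 0.1937 0.081 1.640;  python3 - <<'E'
from sil import *
np.set_printoptions(precision=4,suppress=True)
S=eyes.camera("side"); s=r.read_state();p=s["ee_pos"];dz=p[2]-.014
b=[p[0],p[1],.069];D=tuple(np.add(BRD,(0,0,dz,dz)))
x,c,M=silfit([S],"board",b,D); print(x,c)
cv2.imwrite("pics/h3.png",overlay(S,"board",b,D,.081,"",half=50,f=8)[100:700])
E
```

```text
t 10.35 pos [0.5454 0.194  0.0834] ang 1.6401 tilt 0.01 w 0.0354 F [ 0.3  0.1 -2.7] M [0.03 0.05 0.02] q [-0.66  0.32  0.29  1.74 -0.1   1.09  1.3 ]
shift [ 0.0004 -0.0013  0.0118] turn z 0.0001 rows 1.0
[0.5442 0.1926 0.0605] 157.140625
```

View pics/h3.png

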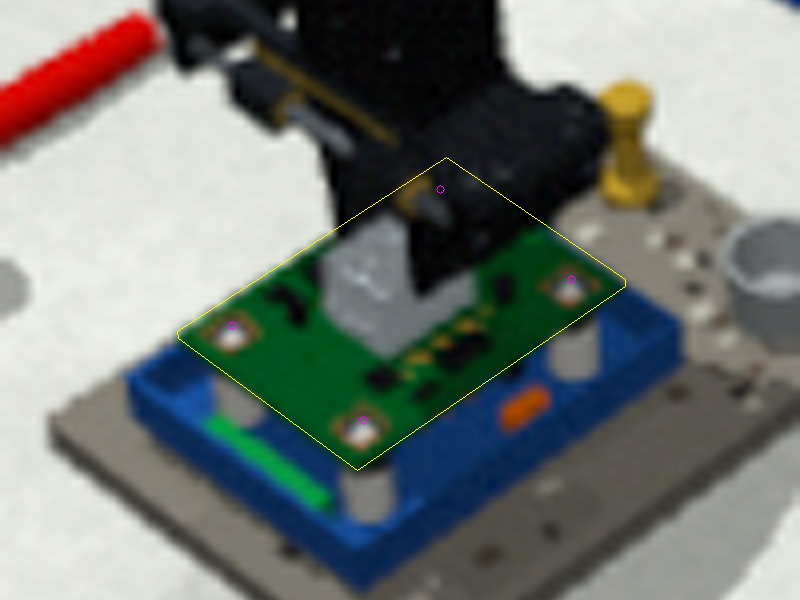

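Request:
{"op": "play_rows", "data": {
  "motion": [
    [0, 0, 0.007, 0, 0, 0, 10],
    [0, 0, 0.014, 0, 0, 0, 10],
    [0, 0, 0.021, 0, 0, 0, 10],
    [0, 0, 0.025, 0, 0, 0, 10],
    [0, 0, 0.025, 0, 0, 0, 10]
  ],
  "squeeze": 60
}}

```text
time: 11.02
ee_pos: [0.5457, 0.1942, 0.079]
eef_rot: [-0.035, 0.999, 0.0, 0.0]
ft_force: [-2.5, -1.4, 5.1]
width: 0.0345
```

Request:
{"op": "play_rows", "data": {
  "motion": [
    [0.003, -0.002, 0.004, 0, 0, 0, 10],
    [0.003, -0.002, 0.008, 0, 0, 0, 10],
    [0.003, -0.002, 0.011, 0, 0, 0, 10],
    [0.003, -0.002, 0.011, 0, 0, 0, 10]
  ]
}}

```text
time: 11.52
ee_pos: [0.5457, 0.194, 0.0774]
eef_rot: [-0.035, 0.999, 0.001, 0.001]
ft_force: [-1.7, -0.0, 7.6]
width: 0.0348
```

Request:
{"op": "play_rows", "data": {
  "motion": [
    [0.003, 0, 0.005, 0, 0, 0, 10],
    [0.003, 0, 0.01, 0, 0, 0, 10],
    [0.003, 0, 0.013, 0, 0, 0, 10],
    [0.003, 0, 0.013, 0, 0, 0, 10]
  ]
}}

```text
time: 12.02
ee_pos: [0.5457, 0.1941, 0.0756]
eef_rot: [-0.035, 0.999, 0.001, 0.002]
ft_force: [-2.9, -0.7, 13.1]
width: 0.0347
```

```bash
python3 mv.py 0.5453 0.1937 0.071 1.640
```

```text
t 12.03 pos [0.5457 0.1941 0.0756] ang 1.6401 tilt 0.21 w 0.0347 F [-2.9 -0.7 13.1] M [-0.16  0.71  0.04] q [-0.66  0.33  0.28  1.75 -0.1   1.07  1.3 ]
shift [ 0.0023 -0.0019  0.0228] turn z 0.0001 rows 1.0
```

Request:
{"op": "play_rows", "data": {
  "motion": [
    [0.003, 0, 0.004, 0, 0, 0, 10],
    [0.003, 0, 0.008, 0, 0, 0, 10],
    [0.003, 0, 0.008, 0, 0, 0, 10]
  ]
}}

```text
time: 12.4
ee_pos: [0.545, 0.1941, 0.0736]
eef_rot: [-0.035, 0.999, 0.001, 0.002]
ft_force: [0.5, 0.1, 6.0]
width: 0.0348
```

```bash
python3 mv.py 0.5453 0.1937 0.071 1.640; python3 -c "
from h import *
print(Ro.from_quat(r.read_state()['eef_rot']).as_matrix()[:,2].round(4))"
```

```text
t 12.4 pos [0.545  0.1941 0.0736] ang 1.6401 tilt 0.2 w 0.0348 F [0.5 0.1 6. ] M [ 0.03 -0.21  0.06] q [-0.66  0.33  0.28  1.75 -0.1   1.07  1.3 ]
shift [-0.0012 -0.0021  0.0132] turn z 0.0001 rows 1.0
[ 0.0031  0.0018 -1.    ]
```

Request:
{"op": "play_rows", "data": {
  "motion": [
    [0, 0, 0.004, 0, 0, 0, 10],
    [0, 0, 0.008, 0, 0, 0, 10],
    [0, 0, 0.008, 0, 0, 0, 10]
  ]
}}

```text
time: 12.78
ee_pos: [0.5451, 0.1941, 0.0722]
eef_rot: [-0.035, 0.999, 0.001, 0.002]
ft_force: [-2.3, -0.4, 11.2]
width: 0.0345
```

Request:
{"op": "play_rows", "data": {
  "motion": [
    [0, 0, 0.004, 0, 0, 0, 10],
    [0, 0, 0.007, 0, 0, 0, 10],
    [0, 0, 0.007, 0, 0, 0, 10]
  ]
}}

```text
time: 13.15
ee_pos: [0.5451, 0.1941, 0.0711]
eef_rot: [-0.035, 0.999, 0.001, 0.002]
ft_force: [-2.7, 0.2, 13.5]
width: 0.0349
```

Request:
{"op": "play_rows", "data": {
  "motion": [
    [0, 0, 0.003, 0, 0, 0, 10],
    [0, 0, 0.005, 0, 0, 0, 10],
    [0, 0, 0.005, 0, 0, 0, 10]
  ]
}}

```text
time: 13.52
ee_pos: [0.5451, 0.1941, 0.0699]
eef_rot: [-0.035, 0.999, 0.001, 0.002]
ft_force: [-1.5, -0.0, 12.1]
width: 0.0352
```

Request:
{"op": "play_rows", "data": {
  "motion": [
    [0, 0, 0.003, 0, 0, 0, 10],
    [0, 0, 0.004, 0, 0, 0, 10],
    [0, 0, 0.004, 0, 0, 0, 10]
  ]
}}

```text
time: 13.9
ee_pos: [0.5452, 0.1941, 0.0694]
eef_rot: [-0.035, 0.999, 0.001, 0.002]
ft_force: [-3.4, -1.2, 14.6]
width: 0.0347
```

```bash
python3 mv.py 0.5453 0.1937 0.071 1.640
```

```text
t 13.9 pos [0.5452 0.1941 0.0694] ang 1.6401 tilt 0.22 w 0.0347 F [-3.4 -1.2 14.6] M [-0.23  0.79  0.04] q [-0.66  0.34  0.28  1.76 -0.11  1.06  1.3 ]
shift [-0.0006 -0.0019 -0.0081] turn z 0.0001 rows 1.0
```

Request:
{"op": "play_rows", "data": {
  "motion": [
    [0.002, 0, 0.002, 0.001, 0.003, 0, 10],
    [0.002, 0, 0.004, 0.001, 0.003, 0, 10],
    [0.002, 0, 0.004, 0.001, 0.003, 0, 10]
  ]
}}

```text
time: 14.28
ee_pos: [0.5451, 0.1941, 0.0688]
eef_rot: [-0.035, 0.999, 0.0, -0.0]
ft_force: [-2.9, -1.4, 16.0]
width: 0.0351
```

```bash
python3 mv.py 0.5453 0.1937 0.069 1.640; python3 - <<'E'
from sil import *
np.set_printoptions(precision=4,suppress=True)
S=eyes.camera("side"); s=r.read_state();p=s["ee_pos"];dz=p[2]-.014
print(Ro.from_quat(s['eef_rot']).as_matrix()[:,2].round(4))
b=[p[0],p[1],.069];D=tuple(np.add(BRD,(0,0,dz,dz)))
x,c,M=silfit([S],"board",b,D); print(x,c)
cv2.imwrite("pics/h4.png",overlay(S,"board",b,D,.081,"",half=50,f=8)[100:700])
E
```

```text
t 14.28 pos [0.5451 0.1941 0.0688] ang 1.6401 tilt 0.04 w 0.0351 F [-2.9 -1.4 16. ] M [-0.24  0.74  0.02] q [-0.66  0.34  0.28  1.75 -0.11  1.06  1.3 ]
shift [-0.0011 -0.002  -0.0008] turn z 0.0 rows 1.0
[-0.0006  0.0002 -1.    ]
[0.5438 0.1932 0.0579] 179.75
```

View pics/h4.png

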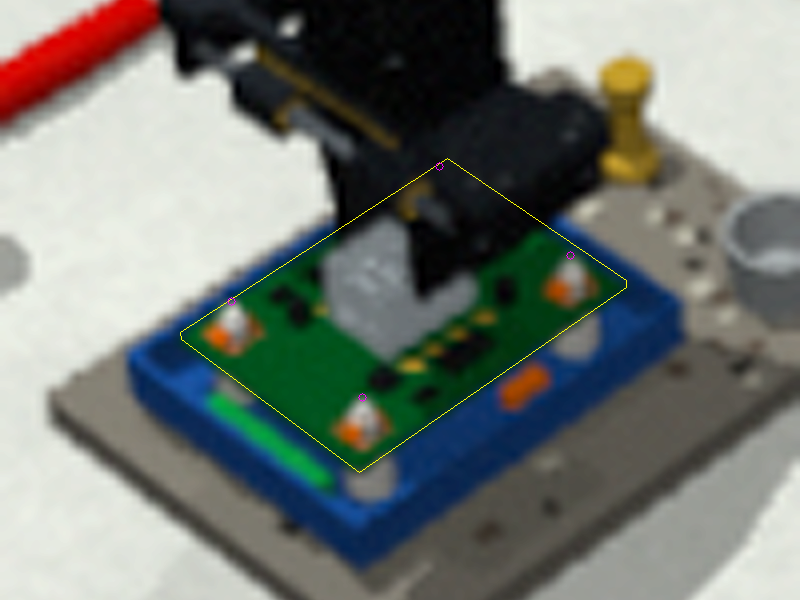

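Request:
{"op": "play_rows", "data": {
  "motion": [
    [0, 0, 0.002, 0, 0, 0, 10],
    [0, 0, 0.003, 0, 0, 0, 10],
    [0, 0, 0.003, 0, 0, 0, 10]
  ]
}}

```text
time: 14.7
ee_pos: [0.5451, 0.1941, 0.0684]
eef_rot: [-0.035, 0.999, 0.0, -0.0]
ft_force: [-2.7, -1.1, 18.4]
width: 0.035
```

Request:
{"op": "play_rows", "data": {
  "motion": [
    [0, 0, 0.002, 0, 0, 0, 10],
    [0, 0, 0.003, 0, 0, 0, 10],
    [0, 0, 0.003, 0, 0, 0, 10]
  ]
}}

```text
time: 15.08
ee_pos: [0.5451, 0.1941, 0.068]
eef_rot: [-0.035, 0.999, 0.0, -0.0]
ft_force: [-6.0, -1.4, 19.7]
width: 0.0344
```

Request:
{"op": "play_rows", "data": {
  "motion": [
    [0, 0, -0.008, 0, 0, 0, 10],
    [0, 0, -0.015, 0, 0, 0, 10],
    [0, 0, -0.02, 0, 0, 0, 10],
    [0, 0, -0.02, 0, 0, 0, 10]
  ]
}}

```text
time: 15.58
ee_pos: [0.5449, 0.1941, 0.0707]
eef_rot: [-0.035, 0.999, -0.0, -0.0]
ft_force: [0.5, 0.6, 7.2]
width: 0.035
```

```bash
python3 mv.py 0.5453 0.1937 0.069 1.640
```

```text
t 15.57 pos [0.5449 0.1941 0.0707] ang 1.6401 tilt 0.06 w 0.035 F [0.5 0.6 7.2] M [ 0.1  -0.09  0.  ] q [-0.66  0.34  0.28  1.75 -0.11  1.07  1.3 ]
shift [-0.0018 -0.0019  0.0086] turn z 0.0001 rows 1.0
```

Request:
{"op": "play_rows", "data": {
  "motion": [
    [0, 0, -0.004, 0, 0, 0, 10],
    [0, 0, -0.008, 0, 0, 0, 10],
    [0, 0, -0.008, 0, 0, 0, 10]
  ]
}}

```text
time: 15.95
ee_pos: [0.5448, 0.194, 0.0713]
eef_rot: [-0.035, 0.999, -0.0, -0.001]
ft_force: [5.8, 2.7, -2.3]
width: 0.0346
```

Request:
{"op": "play_rows", "data": {
  "motion": [
    [0, 0, -0.002, 0, 0, 0, 10],
    [0, 0, -0.004, 0, 0, 0, 10],
    [0, 0, -0.004, 0, 0, 0, 10]
  ]
}}

```text
time: 16.32
ee_pos: [0.5446, 0.194, 0.0714]
eef_rot: [-0.035, 0.999, -0.0, -0.001]
ft_force: [9.3, 3.0, -8.0]
width: 0.0347
```

```bash
python3 mv.py 0.5453 0.1937 0.069 1.640
```

```text
t 16.32 pos [0.5446 0.194  0.0714] ang 1.6402 tilt 0.12 w 0.0347 F [ 9.3  3.  -8. ] M [ 0.83 -1.8   0.05] q [-0.66  0.34  0.28  1.75 -0.11  1.07  1.3 ]
shift [-0.0035 -0.0015  0.0118] turn z 0.0001 rows 1.0
```

Pulling up meets resistance at 1.4 mm above the seats, so the catches hold the board. I'll relax the force and release.

Request:
{"op": "play_rows", "data": {
  "motion": [
    [-0.004, -0.001, 0.005, 0, 0, 0, 10],
    [-0.004, -0.001, 0.005, 0, 0, 0, 10],
    [-0.004, -0.001, 0.005, 0, 0, 0, 10]
  ],
  "squeeze": 20
}}

```text
time: 16.7
ee_pos: [0.5445, 0.1939, 0.0712]
eef_rot: [-0.035, 0.999, -0.0, -0.002]
ft_force: [0.7, 2.5, 5.7]
width: 0.0356
```

Request:
{"op": "play_rows", "data": {
  "motion": [
    [0, 0, 0, 0, 0, 0, 60],
    [0, 0, 0, 0, 0, 0, 70],
    [0, 0, 0, 0, 0, 0, 70],
    [0, 0, 0, 0, 0, 0, 70]
  ]
}}

```text
time: 17.2
ee_pos: [0.5439, 0.1931, 0.0704]
eef_rot: [-0.035, 0.999, -0.001, -0.003]
ft_force: [-0.4, 0.5, -0.8]
width: 0.0598
```

Request:
{"op": "play_rows", "data": {
  "motion": [
    [0, 0, -0.05, 0, 0, 0, 70],
    [0, 0, -0.2, 0, 0, 0, 70],
    [0, 0, -0.4, 0, 0, 0, 70],
    [0, 0, -0.6, 0, 0, 0, 70],
    [0, 0, -0.8, 0, 0, 0, 70]
  ]
}}

```text
time: 17.82
ee_pos: [0.5448, 0.1934, 0.2328]
eef_rot: [-0.035, 0.999, -0.001, -0.002]
ft_force: [0.5, 0.2, -0.4]
width: 0.0605
```

Request:
{"op": "play_rows", "data": {
  "motion": [
    [0, -0.3, 0, 0, 0, 0, 70],
    [0, -0.6, 0, 0, 0, 0, 70],
    [0, -0.9, 0, 0, 0, 0, 70],
    [0, -1, 0, 0, 0, 0, 70],
    [0, -1, 0, 0, 0, 0, 70]
  ]
}}

```text
time: 18.45
ee_pos: [0.5587, -0.0078, 0.2318]
eef_rot: [-0.033, 0.999, -0.001, -0.002]
ft_force: [0.4, 1.4, -0.4]
width: 0.0608
```

```bash
python3 mv.py 0.5453 0.1937 0.069 1.640; python3 - <<'E'
from sil import *
np.set_printoptions(precision=4,suppress=True)
T=eyes.camera("top");S=eyes.camera("side")
dz=.063-.006;D=tuple(np.add(BRD,(0,0,dz,dz))); b=[.545,.1938,.069]
for Ps in([T],[S],[T,S]):
    print(len(Ps),silfit(Ps,"board",b,D)[:2],silfit(Ps,"board",b+[0.],D)[:2])
cv2.imwrite("pics/end.png",np.hstack([overlay(P,"board",b,D,.081,"",half=40,f=5) for P in(T,S)]))
E
```

```text
t 18.45 pos [ 0.5587 -0.0078  0.2318] ang 1.6367 tilt 0.23 w 0.0608 F [ 0.4  1.4 -0.4] M [ 0.1  -0.01  0.01] q [-0.45  0.17  0.44  1.61 -0.07  1.38  1.63]
shift [-0.0024  1.0111  0.8122] turn z -0.0021 rows 5.0
1 (array([0.542 , 0.1944, 0.0675]), np.float64(194.609375)) (array([ 0.5421,  0.1937,  0.0697, -0.0004]), np.float64(194.296875))
1 (array([0.5435, 0.1934, 0.0809]), np.float64(39.4375)) (array([ 0.5454,  0.1973,  0.0683, -0.0042]), np.float64(33.015625))
2 (array([0.5422, 0.1942, 0.0658]), np.float64(238.0625)) (array([0.5421, 0.1941, 0.0673, 0.0002]), np.float64(235.546875))
```

View pics/end.png

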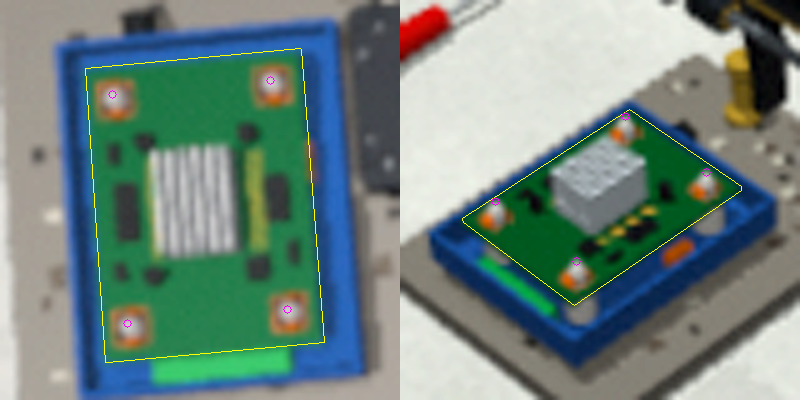

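```bash
python3 -c "
from h import *
s=r.read_state();print(s['time'],abs(s['joint_vel']).max());print(job.close_job())"
```

```text
18.55 0.014371258921043283
the job is handed in; nothing more can be done
None
```

The green board is on the drive box with all four posts clicked through. I let go of it, moved the arm clear and handed the job in at 18.6 s of the 45 s allowed.

**Placing:** I gripped the board by its heat sink and held it over the box. I then lowered it until its underside was about 13 mm above the seats. The side picture there showed a post tip in each of the three holes it could see; the gripper hid the fourth.

**Pressing:** I pressed in small steps, correcting a lean of about 0.2°. The highest wrist reading between steps was 19.7 N, which is about 23 N on the box with the board's weight. The box's sinking was not measured directly. At that force I estimate a little over 2 mm, against the 3 mm limit.

**Last checks:**
- **Catches:** A gentle upward pull was stopped with the underside about 1.4 mm above the seats, below the 2.5 mm limit.
- **Final pictures:** After release, the orange catches show above the board at all four posts, and the board lies level and centred. The dies, cups and cones were nowhere near the arm's path, but I did not measure their positions again afterwards.
- **Disagreement:** In the top view, the outline fit put the board's centre about 3 mm towards the robot. I put that down to the green part showing beside the board, because the holes sit on the posts in both views. The side fit agreed with the box position to about 1 mm.
- **Finger ends:** Before gripping, the fingertips looked about 14 mm higher in the side view than the stated tool point. I did not resolve this, but the grasp held.

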